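# Set the air valve two turns open for a boiler test

### The job

Get the bench air line ready for the model boiler's test: first turn the hex coupling on the test port clockwise until it is tight against its stop. Then wind the valve wheel shut, clockwise until it stops, and back it off exactly two full turns. Finish while still gripping the wheel's upright handle between the fingers, holding the wheel still there; do not let go, and do not shift the loose things lying on the bench.

Things in the scene. Friction and masses are not known exactly. Their poses are not given: they have to be found in the camera images.
- valve (a joint): opening of the valve wheel, rad, about a vertical axis: 0 = shut on a hard stop, grows anticlockwise seen from above, counting on past full turns (two turns = 12.57; far stop at six turns). Starts 0.4 to 1.3 turns open. Dry friction 0.12 N m (about 3 N at the handle), no spring: it stays where it is left. Nothing marks the turns; the stop can be felt
- wheel_centre (a point): centre of the dark steel five-spoke handwheel (116 mm across, rim bar 12 mm thick), on its vertical axis 110 mm above the bench; rim and hub reach up to 117 mm. It sits on a brass valve fixed to the bench (foot 90 mm across, copper stub to 70 mm from the axis). x points from the axis to the handle and turns with the wheel, z up. Valve and port may swap sides (left, right)
- valve_handle (a point): middle of the wheel's upright black handle: a round sleeve 18 mm in diameter, from 119 to 169 mm above the bench, this point at 147 mm, its axis vertical and 45 mm from the wheel's axis. It spins freely on its pin, so it can be carried round the circle in a grip that keeps its direction
- handle_sleeve: the same upright handle sleeve as a body; origin at its foot on its axis, 119 mm above the bench, z up; it spins freely, so its x axis means nothing
- coupling (a joint): how far the hex coupling is unscrewed, in rad: 0 = tight against a hard stop, grows anticlockwise seen from above (up to 1.4); starts at 0.35 to 0.85 and must be turned clockwise to 0. Dry friction 0.15 N m, no spring; it is captive and neither lifts nor sinks
- coupling_nut (a point): the captive coupling: upper brass hex on the test port, this point on its vertical axis 94 mm above the bench; 36 mm across flats, flats from 77 to 107 mm high, low dome to 112 mm. x is square to a pair of flats (also at 60, 120 degrees), turns with it; z up. The port is a brass post, foot 80 mm across, with a fixed equal hex from 48 to 62 mm high: flats of both line up when tight
- wrench: bystander: steel open wrench, 160 mm long, lying flat between the valve and the port; origin under its middle
- tape: bystander: roll of paper tape, 64 mm across, 22 mm high, lying flat; origin under its centre
- block: bystander: wood block 80 x 50 x 30 mm; origin under its centre
- hammer: bystander: hammer 270 mm long lying at the left side; origin under its middle
- oil_bottle: bystander: white plastic bottle, 54 mm across, 150 mm tall, standing; origin under its centre
- jar: bystander: clear jar, 68 mm across, 90 mm tall, standing; origin under its centre
- mug: bystander: white mug, 76 mm across, 90 mm tall, standing at the right side; origin under its centre
- tin: bystander: plain steel tin, 66 mm across, 70 mm tall, standing; origin under its centre
Mind the look-alikes: they are no part of the job. Leave any red look-alike of the part that bears coupling alone. What is shaped like the part that bears valve but green is not meant.

How it is judged:
By the outcome, as a careful person would: the job done as asked, in the order asked, and still so for the second after the job is handed in, while the arm keeps its last pose, push and grip.
It also fails if it takes over 72 s, if anything falls off the work surface, if the arm or the gripper's body presses on something with over 40 N, if the wrist force passes 120 N, or if a joint passes its speed limit or range.

### The arm

A 6-joint arm with a two-finger parallel gripper is mounted at the origin on the work surface. World frame = base frame: x ahead of the robot, y to its left, z up, the work surface at z = 0. Lengths are in mm, angles in rad, forces in N, time in s.
With the tool pointing down it reaches from about 400 to 925 mm from the base axis. Payload 12.5 kg.
Tool frame: the origin (TCP) lies at the centre of the arm's flange, where the gripper is bolted on; the fingertips stand 190 mm ahead of it and the grasp point (between the pads) lies env.grip_point_offset ahead of it (env.grip_point_offset is the distance from the TCP to the grasp point, in mm); z points along the fingers, x is the direction in which the jaws open and shut, and the axes are right-handed (so a half turn about z gives the same grasp; the last joint's range is limited). The gripper opens to 95 mm and grips with 3 to 60 N. Pads are 20 mm wide; open, the fingers measure 119 mm over their backs; the gripper's body (75 mm by 180 mm) begins 59 mm behind the grasp point.
Start: joints at [-1.402, 0.491, 1.559, -0, 1.092, -0.106], TCP at [169.616, -601.544, 404.761] pointing down, gripper open.
Joint ranges: [-3.1, 3.1], [-0.84, 2.19], [0.05, 2.79], [-1.13, 4.28], [0.06, 2.93], [-2.69, 2.69]. Speed limits (rad/s): [2.22, 2.22, 2.79, 3.14, 3.14, 3.14].

### API

Orientations are given as [roll, pitch, yaw] about the fixed x, y, z axes, in that order (R = Rz(yaw) Ry(pitch) Rx(roll)).
In Python, from cell import state, read_camera, camera_model, job_done, env gives the robot as it stands.
- The arm moves only by the tool arm_command, never from a script. Its argument "steps" is a list of rows, each a list of 6 numbers: the shift along the tool's x, y, z in cm, then the turn, a rotation vector about the tool's x, y, z in degrees. In form: [[dx, dy, dz, rx, ry, rz], ...]. A call has 1 to 12 rows; each row is the pose to reach, as a shift and turn from the pose commanded when the call began, along the tool's axes at that moment; what a row does not reach only later rows make up. A row lasts 1/12 s, in which the tool goes at most 41.7 mm and 7.16 degrees, less where a joint would pass 70% of its speed; a pose out of reach is approached as far as the arm can. A call with a gripper value outside its range is refused whole. "jaw" is the finger opening in cm, from 0 to 9.51, set as the call begins (left out, the last holds). The fingers move at their own pace and stop on an object; the grip force is fixed at half the most. Time passes only in rows, so rows that repeat a pose let the fingers close. It gives the time, the measured TCP pose, the force and the opening at its end, in the units of the state.
- state(): the state, without advancing time (a new reading comes with each control period).
- read_camera(name): name is "side" or "top" or "wrist"; returns the picture (420x560x3 uint8, red, green, blue); there is no depth.
- camera_model(name): a dict with "K" (3x3 intrinsics, pixels), "xyz" and "rotation" of the camera in the world. Camera axes: x right, y up, looking along -z (the intrinsics and any distortion apply to the point x, -y, -z); pixel columns grow to the right and rows downward; lengths in mm; the calibration is good to about 2 mm. A picture is of the moment at which its call begins: read the wrist's pose just before it. camera_model takes no time and is no camera call; for the wrist camera it gives the pose at the moment of the call.
- job_done(): hands the job in, once; it reports no verdict.
The state is a dict: "t": time; "joints": joint angles; "qvel": joint speeds; "tau": joint torques, N m; "eef_pos": TCP position; "tcp_rot": TCP orientation; "ft_force": force on the tool from outside, world axes, zero at the start; "moment": the same for the moment, N m; "opening": opening from 0.0 (shut) to 1.0 (fully open).
Only numpy, scipy, OpenCV 4.12 (cv2) and the standard library are available. Lean on these libraries where they do the work, as an engineer would, in place of code of your own. Each camera call takes 0.05 s, during which the arm holds its last target. There are 200 camera calls.

## Working session

There is one attempt and no reset: what is moved stays moved. The work goes in short steps, Python scripts to look and compute and a tool call to move; the robot and the scene stay as the last step left them, time stands still between calls to the robot, and variables do not carry over. Pictures are saved under pics/ and viewed, about 8 in all and at most 12, crops included, and the job is handed in when it is done.

Besides the shell and the picture viewer there is one more tool, called by a JSON object that holds its "name" and its "arguments", one argument or row to a line. arm_command: Moves the arm, as the interface text tells. Its arguments: {"type":"object","properties":{"steps":{"type":"array"},"jaw":{"type":"number"}},"required":["steps"]}

```bash
mkdir -p pics
cat > h.py <<'E'
import numpy as np, cv2
from cell import state, read_camera, camera_model, job_done, env
def save(n,im): cv2.imwrite('pics/'+n+'.png',cv2.cvtColor(im,cv2.COLOR_RGB2BGR))
def ray(m,u,v):
    K=np.array(m["K"]);p=np.linalg.inv(K)@[u,v,1]
    d=np.array(m["rotation"])@[p[0],-p[1],-p[2]];return np.array(m["xyz"]),d
def onz(m,u,v,z):
    o,d=ray(m,u,v);return o+d*(z-o[2])/d[2]
def pix(m,P):
    c=np.array(m["rotation"]).T@(np.array(P,float)-np.array(m["xyz"]));p=np.array(m["K"])@[c[0],-c[1],-c[2]];return p[:2]/p[2]
E
python3 - <<'E'
from h import *
import json
s=state();print(s,env.grip_point_offset)
for n in("top","side"):
    im=read_camera(n);np.save(n,im);m=camera_model(n);print(n,m);save(n+'0',im)
E
```

```text
{'t': 0.0, 'joints': array([-1.40160620e+00,  4.91517253e-01,  1.55947751e+00,  2.76365103e-05,
        1.09172325e+00, -1.05623832e-01]), 'qvel': array([-0.00034725, -0.00066242,  0.0012966 , -0.00135154,  0.000142  ,
        0.00047823]), 'tau': array([-1.59895280e-03, -6.12655878e+01, -2.58182448e+01,  6.92019006e-02,
        4.82033542e-02, -7.17200328e-05]), 'eef_pos': array([ 169.6055866 , -601.49303469,  404.17825931]), 'tcp_rot': array([-3.14144964e+00,  1.11650572e-03, -1.29599504e+00]), 'ft_force': array([-0.54499655, -0.61208503,  0.20027622]), 'moment': array([ 0.04397796, -0.0200568 , -0.05271006]), 'opening': 1.0024505485933375} 171.3
top {'K': array([[498.19216958,   0.        , 283.15266507],
       [  0.        , 498.19216958, 204.66808326],
       [  0.        ,   0.        ,   1.        ]]), 'xyz': array([ 313.62195144,  -25.60993432, 1555.38802431]), 'rotation': array([ 0.13967828,  0.00184783, -1.57563587])}
side {'K': array([[404.12135525,   0.        , 273.67335142],
       [  0.        , 404.12135525, 212.07908804],
       [  0.        ,   0.        ,   1.        ]]), 'xyz': array([-147.56012352,  735.2712231 ,  825.74477211]), 'rotation': array([ 0.97303553,  0.00662756, -2.39865278])}
```

View pics/top0.png

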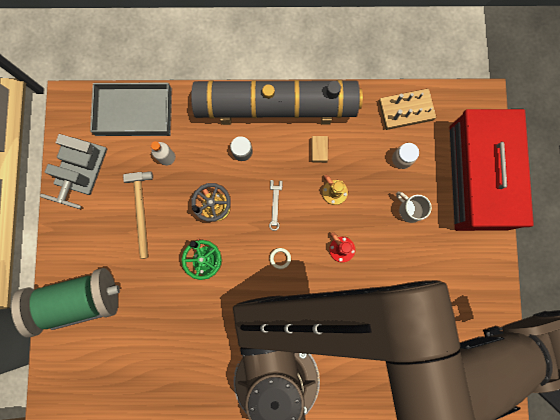

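View pics/side0.png

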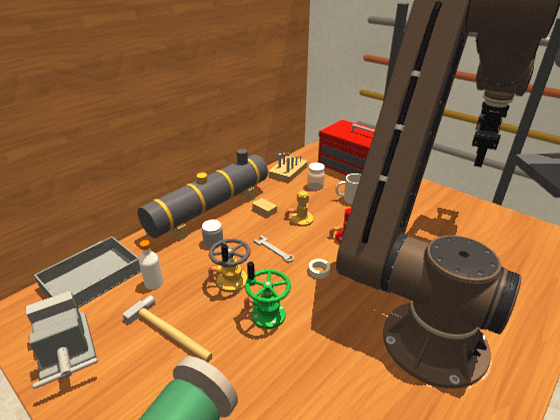

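The top view shows a dark five-spoke wheel at (211,203) and its green look-alike at (202,259). It also shows a brass hex post at (335,191) and its red look-alike at (341,248). The dark wheel and the brass post match the description. Next I'll enlarge both in both views to confirm them.

```bash
sed -i 's/np.array(m\["rotation"\])/R(m)/g' h.py
cat >> h.py <<'E'
from scipy.spatial.transform import Rotation as Ro
def R(m): return Ro.from_euler('xyz',m["rotation"]).as_matrix()
E
python3 - <<'E'
from h import *
t=np.load('top.npy');s=np.load('side.npy');mt=camera_model('top');ms=camera_model('side')
rs=lambda im,u,v,w: cv2.resize(im[v-w*3//4:v+w*3//4,u-w:u+w],(400,300),interpolation=cv2.INTER_CUBIC)
save('crops',np.vstack([np.hstack([rs(t,211,203,36),rs(t,335,191,36)]),np.hstack([rs(s,231,265,40),rs(s,302,208,40)])]))
print('wheel',onz(mt,211,203,117),'port',onz(mt,335,187,107))
# rim: dark gray mask near the wheel
g=t.astype(int);mask=((g.max(2)<95)&(g.max(2)-g.min(2)<25)).astype(np.uint8)
sub=np.zeros_like(mask);sub[175:235,180:245]=mask[175:235,180:245]
c=max(cv2.findContours(sub,cv2.RETR_EXTERNAL,cv2.CHAIN_APPROX_NONE)[0],key=len)
e=cv2.fitEllipse(cv2.convexHull(c));print(e,onz(mt,*e[0],112))
E
```

```text
wheel [521.84967463 186.56854084 117.        ] port [ 569.12052637 -177.12285757  107.        ]
((210.98873901367188, 202.71063232421875), (35.63396453857422, 39.426856994628906), 54.3729248046875) [523.42979544 187.3522026  112.        ]
```

View pics/crops.png

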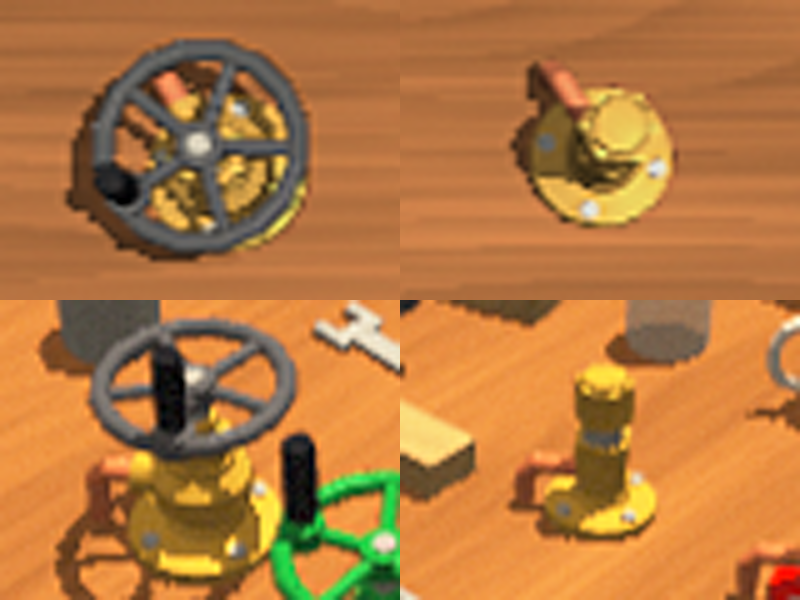

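The enlarged crops confirm both targets. The dark grey five-spoke wheel has its black handle at about px (196,209). The brass port's upper hex dome is at about px (339,187). The green wheel and the red port stay alone.

```bash
cat >> h.py <<'E'
def pose():
    s=state();return np.array(s['eef_pos']),Ro.from_euler('xyz',s['tcp_rot']).as_matrix()
def go(P,yaw=None):
    p,r=pose();d=r.T@(np.array(P,float)-p)/10
    out=[d.round(2)]
    if yaw is not None:
        q=Ro.from_matrix(r.T@(Ro.from_euler('xyz',[np.pi,0,yaw]).as_matrix())).as_rotvec(degrees=True);out.append(q.round(2))
    return out
E
python3 - <<'E'
from h import *
t=camera_model('top');w=camera_model('wrist');p,r=pose()
print('cam in tool',r.T@(np.array(w['xyz'])-p),'\n',r.T@R(w),w['K'])
ms=camera_model('side')
# side crops: 80px->400 (5x). nut dome centre side; top dome
def tri(a,b):
    o1,d1=ray(t,*a);o2,d2=ray(ms,*b)
    A=np.c_[d1,-d2];k=np.linalg.lstsq(A,o2-o1,rcond=None)[0];P,Q=o1+d1*k[0],o2+d2*k[1];return (P+Q)/2,np.linalg.norm(P-Q)
print('nut',onz(t,338.6,186.5,110),tri((338.6,186.5),(302-40+205/5,208-30+72/5)))
print('hub',onz(t,211-36+198/5.56,203-27+143/5.56,117),tri((210.6,201.7),(231-40+195/5,265-30+75/5)))
print('handle',onz(t,196,209.3,147))
N=onz(t,338.6,186.5,110)
print(go([N[0]-60,N[1]+20,404],-0.3), go([N[0],N[1],404],-0.3))
E
```

```text
cam in tool [ -0.13898982 -81.2067964   19.89791685] 
 [[ 9.99999631e-01  7.64512337e-04  3.92004573e-04]
 [ 8.44748446e-04 -9.58125696e-01 -2.86346707e-01]
 [ 1.56674064e-04  2.86346932e-01 -9.58125989e-01]] [[306.14885623   0.         281.4445289 ]
 [  0.         306.14885623 205.77706331]
 [  0.           0.           1.        ]]
nut [ 570.03051248 -187.43515802  110.        ] (array([ 570.2610805 , -186.72274306,  112.38798904]), np.float64(1.5771385167087795))
hub [525.63214123 187.76066076 117.        ] (array([525.41292541, 187.57016589, 116.12269006]), np.float64(1.0561466183109292))
handle [499.57064631 224.65614536 147.        ]
[array([-32.54, -44.54,   0.06]), array([-3.000e-02,  5.000e-02, -5.707e+01])] [array([-28.99, -49.78,   0.06]), array([-3.000e-02,  5.000e-02, -5.707e+01])]
```

{"name": "arm_command", "arguments": {
  "steps": [
    [-29,-49.8,0,0,0,-57.1],
    [-29,-49.8,0,0,0,-57.1],
    [-29,-49.8,0,0,0,-57.1],
    [-29,-49.8,0,0,0,-57.1],
    [-29,-49.8,0,0,0,-57.1],
    [-29,-49.8,0,0,0,-57.1],
    [-29,-49.8,0,0,0,-57.1],
    [-29,-49.8,0,0,0,-57.1],
    [-29,-49.8,0,0,0,-57.1],
    [-29,-49.8,0,0,0,-57.1],
    [-29,-49.8,0,0,0,-57.1],
    [-29,-49.8,0,0,0,-57.1]
  ],
  "jaw": 9.5
}}

```text
t: 1.1
eef_pos: [518.3, -240.3, 404.6]
tcp_rot: [3.142, 0.0, -0.299]
ft_force: [0.8, -1.0, -0.6]
opening: 0.999
```

Run:
```python
from h import *
print(state()['t'],pose()[0],state()['tcp_rot'],go([570.2,-187,340],-0.3))
```

```text
1.1 [ 518.33028834 -240.27657259  404.62115664] [ 3.14157839e+00  2.41387442e-04 -2.99345203e-01] [array([ 3.39, -6.62,  6.46]), array([0.  , 0.01, 0.04])]
```

{"name": "arm_command", "arguments": {
  "steps": [
    [3.4,-6.6,6.5,0,0,0],
    [3.4,-6.6,6.5,0,0,0],
    [3.4,-6.6,6.5,0,0,0],
    [3.4,-6.6,6.5,0,0,0],
    [3.4,-6.6,6.5,0,0,0],
    [3.4,-6.6,6.5,0,0,0]
  ]
}}

```text
t: 1.6
eef_pos: [568.7, -190.1, 340.7]
tcp_rot: [3.141, -0.001, -0.3]
ft_force: [0.1, 0.1, 0.1]
opening: 0.997
```

Run:
```python
from h import *
m=camera_model('wrist');print(state()['t'],pose()[0],state()['tcp_rot'],state()['ft_force'])
im=read_camera('wrist');np.save('w1',im)
u,v=pix(m,[570.2,-187,108]);print(u,v)
u,v=int(u),int(v);x0,y0=u-80,max(0,v-60);print('crop origin',x0,y0)
save('w1',cv2.resize(im[y0:y0+120,x0:x0+160],(800,600),interpolation=cv2.INTER_CUBIC))
```

```text
1.6 [ 568.70198039 -190.11563896  340.69915534] [ 3.14116336e+00 -8.81207880e-04 -3.00076010e-01] [0.09798436 0.14244269 0.14481806]
282.0821664077788 224.20220318738353
crop origin 202 164
```

View pics/w1.png

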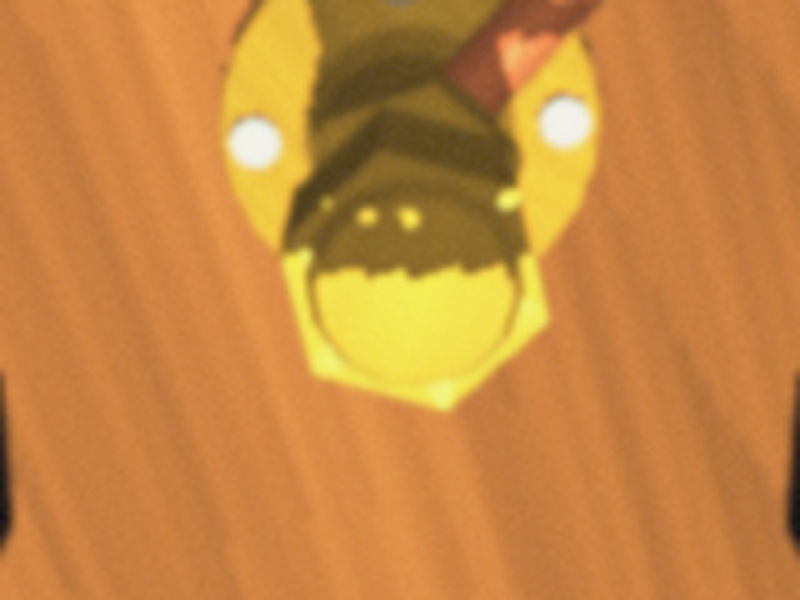

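The picture shows the brass hex between the fingers, with crop corners near (285,248), (315,376), (447,410) and (548,320). I'll cast these onto z = 107.

Run:
```python
from h import *
m=camera_model('wrist')
P=[onz(m,202+a/5,164+b/5,107)[:2] for a,b in [(285,248),(315,376),(447,410),(548,320)]]
for a,b in zip(P,P[1:]):
    d=b-a;print(a.round(1),'side',np.linalg.norm(d).round(1),'dir',np.degrees(np.arctan2(d[1],d[0])).round(1),'mod60',(np.degrees(np.arctan2(d[1],d[0]))%60).round(1))
print(P[3])
# centre: circumcentre
A=np.array([[2*p[0],2*p[1],1] for p in P]);b=np.array([p@p for p in P]);c=np.linalg.lstsq(A,b,rcond=None)[0][:2];print('c',c,[np.linalg.norm(p-c).round(1) for p in P])
```

```text
[ 556.3 -174.7] side 20.7 dir -95.9 mod60 24.1
[ 554.2 -195.3] side 20.7 dir -32.9 mod60 27.1
[ 571.6 -206.6] side 20.9 dir 27.0 mod60 27.0
[ 590.22241116 -197.13512731]
c [ 572.75493775 -186.5286868 ] [np.float64(20.2), np.float64(20.5), np.float64(20.1), np.float64(20.4)]
```

Run:
```python
from h import *
print(pose()[0],go([571.6,-186.8,265.3],np.radians(-3.5)))
```

```text
[ 568.56601397 -190.30280822  341.0082641 ] [array([ 0.17, -0.43,  7.57]), array([  0.04,  -0.09, -13.73])]
```

{"name": "arm_command", "arguments": {
  "steps": [
    [0.2,-0.4,0,0,0,-7],
    [0.2,-0.4,1,0,0,-13.7],
    [0.2,-0.4,3,0,0,-13.7],
    [0.2,-0.4,5,0,0,-13.7],
    [0.2,-0.4,7,0,0,-13.7],
    [0.2,-0.4,7.6,0,0,-13.7],
    [0.2,-0.4,7.6,0,0,-13.7],
    [0.2,-0.4,7.6,0,0,-13.7]
  ]
}}

```text
t: 2.32
eef_pos: [572.2, -186.7, 264.9]
tcp_rot: [3.141, -0.001, -0.061]
ft_force: [0.3, 0.7, -0.5]
opening: 1.002
```

{"name": "arm_command", "arguments": {
  "steps": [
    [0,0,0,0,0,0],
    [0,0,0,0,0,0],
    [0,0,0,0,0,0],
    [0,0,0,0,0,0],
    [0,0,0,0,0,0],
    [0,0,0,0,0,0],
    [0,0,0,0,0,0],
    [0,0,0,0,0,0],
    [0,0,0,0,0,0]
  ],
  "jaw": 3
}}

```text
t: 3.07
eef_pos: [572.3, -185.9, 263.7]
tcp_rot: [3.142, 0.0, -0.06]
ft_force: [-0.3, 0.0, 0.4]
opening: 0.421
```

Run:
```python
from h import *
s=state();print(s['t'],s['eef_pos'],s['tcp_rot'],s['ft_force'],s['moment'],s['opening']*95.1,s['joints'])
```

```text
3.0667 [ 572.27154723 -185.85084087  263.70571562] [ 3.14154320e+00  4.78109220e-05 -6.03020782e-02] [-0.32977291  0.03087039  0.42957463] [ 0.00265508 -0.08822307 -0.06374212] 40.00576727933905 [-4.23750394e-01  6.27380037e-01  1.74900145e+00 -9.12581506e-05
  7.65238281e-01 -3.63382499e-01]
```

{"name": "arm_command", "arguments": {
  "steps": [
    [0,0,0,0,0,0],
    [0,0,0,0,0,0],
    [0,0,0,0,0,0],
    [0,0,0,0,0,0],
    [0,0,0,0,0,0],
    [0,0,0,0,0,0]
  ]
}}

```text
t: 3.57
eef_pos: [572.5, -185.8, 263.7]
tcp_rot: [3.141, -0.001, -0.06]
ft_force: [5.6, -0.0, -2.7]
opening: 0.38
```

Run:
```python
from h import *
s=state();print(s['t'],s['eef_pos'],s['tcp_rot'],s['ft_force'],s['moment'],s['opening']*95.1,s['joints'])
```

```text
3.5667 [ 572.5387555  -185.84982912  263.73891947] [ 3.14139550e+00 -9.63235940e-04 -6.03741175e-02] [ 5.62202357 -0.01831152 -2.74513634] [ 0.06587283 -0.82595021 -0.05171361] 36.153919295477934 [-4.23595442e-01  6.27520718e-01  1.74853896e+00  2.28153496e-04
  7.64562547e-01 -3.63385808e-01]
```

{"name": "arm_command", "arguments": {
  "steps": [
    [0.05,0,0,0,0,2],
    [0.05,0,0,0,0,4],
    [0.05,0,0,0,0,6],
    [0.05,0,0,0,0,8],
    [0.05,0,0,0,0,10],
    [0.05,0,0,0,0,12],
    [0.05,0,0,0,0,14],
    [0.05,0,0,0,0,16],
    [0.05,0,0,0,0,18],
    [0.05,0,0,0,0,18]
  ]
}}

```text
t: 4.4
eef_pos: [572.6, -185.9, 263.7]
tcp_rot: [3.141, 0.001, -0.376]
ft_force: [0.2, 0.2, 0.6]
opening: 0.38
```

```bash
cat >> h.py <<'E'
def rep():
    s=state();print(round(s['t'],2),s['eef_pos'].round(1),'yaw',np.degrees(s['tcp_rot'][2]).round(2),'F',s['ft_force'].round(1),'M',s['moment'].round(3),'op',round(s['opening']*95.1,2),'j6',s['joints'][5].round(3),'tau6',s['tau'][5].round(3))
E
python3 -c "
from h import *
rep()"
```

```text
4.4 [ 572.6 -185.9  263.7] yaw -21.53 F [0.2 0.2 0.6] M [ 0.048 -0.113 -0.159] op 36.13 j6 -0.047 tau6 0.462
```

{"name": "arm_command", "arguments": {
  "steps": [
    [0,0,0,0,0,1.5],
    [0,0,0,0,0,3],
    [0,0,0,0,0,4.5],
    [0,0,0,0,0,6],
    [0,0,0,0,0,6]
  ]
}}

```text
t: 4.82
eef_pos: [572.6, -185.9, 263.7]
tcp_rot: [3.141, 0.001, -0.479]
ft_force: [-0.8, -0.5, 1.0]
opening: 0.381
```

```bash
python3 -c "
from h import *
rep()"
```

```text
4.82 [ 572.6 -185.9  263.7] yaw -27.45 F [-0.8 -0.5  1. ] M [ 0.075  0.03  -0.177] op 36.23 j6 0.056 tau6 0.335
```

{"name": "arm_command", "arguments": {
  "steps": [
    [0,0,0,0,0,1.5],
    [0,0,0,0,0,3],
    [0,0,0,0,0,4.5],
    [0,0,0,0,0,6],
    [0,0,0,0,0,6]
  ]
}}

```text
t: 5.23
eef_pos: [572.2, -186.3, 263.8]
tcp_rot: [3.14, 0.001, -0.581]
ft_force: [-4.2, -3.9, 2.2]
opening: 0.387
```

```bash
python3 -c "
from h import *
rep()"
```

```text
5.23 [ 572.2 -186.3  263.8] yaw -33.29 F [-4.2 -3.9  2.2] M [-0.733  0.608  0.982] op 36.85 j6 0.159 tau6 1.478
```

The stop is clear: the moment jumped from about 0.18 to 0.98 N m, after about 0.48 rad of travel. Release and rise.

{"name": "arm_command", "arguments": {
  "steps": [
    [0,0,0,0,0,0],
    [0,0,0,0,0,0],
    [0,0,0,0,0,0],
    [0,0,0,0,0,0],
    [0,0,-1,0,0,0],
    [0,0,-4,0,0,0],
    [0,0,-8,0,0,0],
    [0,0,-8,0,0,0],
    [0,0,-8,0,0,0]
  ],
  "jaw": 9.5
}}

```text
t: 5.98
eef_pos: [572.8, -185.8, 346.4]
tcp_rot: [-3.141, -0.005, -0.584]
ft_force: [-0.5, 0.1, 0.3]
opening: 0.958
```

Run:
```python
from h import *
rep();m=camera_model('wrist');im=read_camera('wrist')
u,v=map(int,pix(m,[572.4,-186.5,85]));x0,y0=u-80,max(0,v-60);print(x0,y0)
save('w2',cv2.resize(im[y0:y0+120,x0:x0+160],(800,600),interpolation=cv2.INTER_CUBIC))
H=np.array([499.6,224.7]);print('move',go([*H,400],0.0))
```

```text
5.98 [ 572.8 -185.8  346.4] yaw -33.44 F [-0.5  0.1  0.3] M [-0.04  -0.074 -0.008] op 91.14 j6 0.16 tau6 0.002
200 157
move [array([-28.7 , -30.23,  -5.57]), array([ 2.000e-02, -1.000e-01, -3.344e+01])]
```

View pics/w2.png

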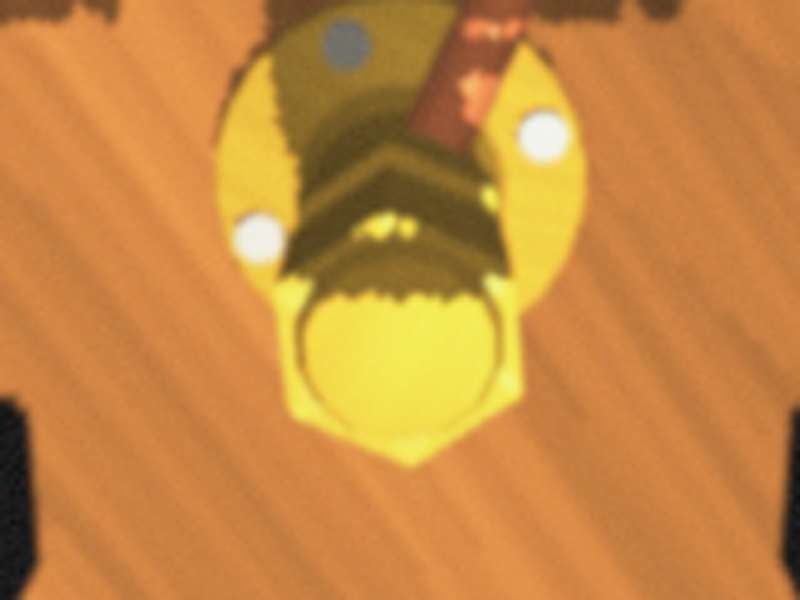

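The coupling's hex edges now run parallel to the fixed hex below it (apexes near (395,245) and (390,145)), so it is tight and aligned. On to the wheel.

{"name": "arm_command", "arguments": {
  "steps": [
    [0,0,-4,0,0,0],
    [-28.7,-30.2,-5.6,0,0,-33.4],
    [-28.7,-30.2,-5.6,0,0,-33.4],
    [-28.7,-30.2,-5.6,0,0,-33.4],
    [-28.7,-30.2,-5.6,0,0,-33.4],
    [-28.7,-30.2,-5.6,0,0,-33.4],
    [-28.7,-30.2,-5.6,0,0,-33.4],
    [-28.7,-30.2,-5.6,0,0,-33.4],
    [-28.7,-30.2,-5.6,0,0,-33.4],
    [-28.7,-30.2,-5.6,0,0,-33.4],
    [-28.7,-30.2,-5.6,0,0,-33.4],
    [-28.7,-30.2,-5.6,0,0,-33.4]
  ]
}}

```text
t: 7.03
eef_pos: [498.1, 229.7, 398.9]
tcp_rot: [-3.141, 0.002, 0.004]
ft_force: [-0.3, -1.1, 0.1]
opening: 1.0
```

{"name": "arm_command", "arguments": {
  "steps": [
    [0,0,0,0,0,0],
    [0,0,0,0,0,0]
  ]
}}

```text
t: 7.2
eef_pos: [499.7, 224.2, 398.8]
tcp_rot: [3.141, 0.002, -0.0]
ft_force: [0.2, -0.8, 0.1]
opening: 1.0
```

Run:
```python
from h import *
rep();m=camera_model('wrist');im=read_camera('wrist');np.save('w3',im);print(m['xyz'],m['rotation'])
for P in ([499.6,224.7,169],[499.6,224.7,119],[525.4,187.7,117]): print(pix(m,P).round(1))
save('w3',cv2.resize(im[60:360,80:480],(800,600),interpolation=cv2.INTER_CUBIC))
```

```text
7.2 [499.7 224.2 398.8] yaw -0.0 F [ 0.2 -0.8  0.1] M [-0.001 -0.099 -0.004] op 95.11 j6 0.301 tau6 0.053
[499.3280403  305.74362322 378.8090044 ] [-0.29218857  0.00029804 -0.00092843]
[282.  229.2]
[281.9 208.9]
[309.7 246.2]
```

View pics/w3.png

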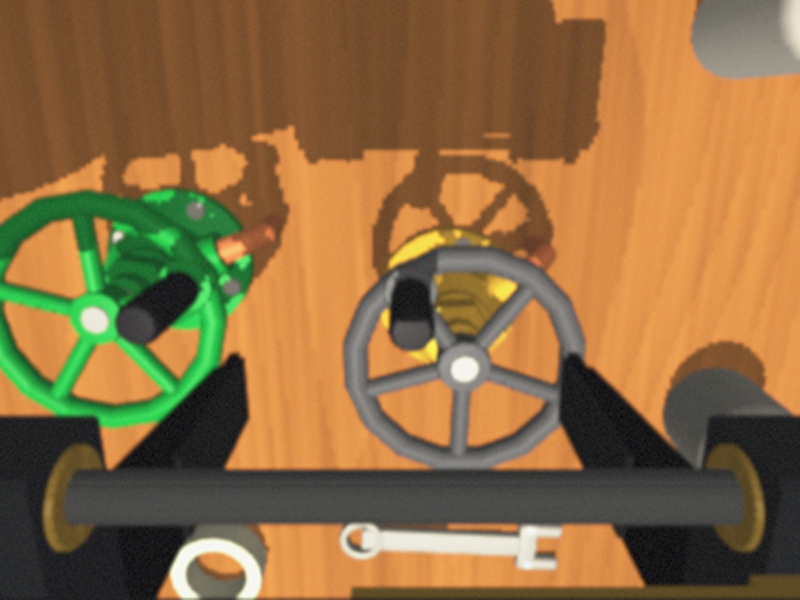

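The picture shows the dark wheel's hub at crop (464,369), which is px (312,244.5), and its handle top at crop (411,330), which is px (285.5,225). The green wheel's handle is well to the left.

Run:
```python
from h import *
m=camera_model('wrist')
h=onz(m,312,244.5,117);a=onz(m,285.5,225,169);print(h,a,a-h,np.linalg.norm((a-h)[:2]))
# rim ellipse from wrist view
im=np.load('w3.npy').astype(int)
print('g',onz(m,80+95/2,60+320/2,117),onz(m,80+145/2,60+325/2,169))
print(go([500.5,226.5,318.3],0))
```

```text
[527.81415784 188.70855818 117.        ] [502.47717653 227.30998136 169.        ] [-25.33698131  38.60142317  52.        ] 46.17393737866316
g [359.96388339 213.19508907 117.        ] [405.61829304 229.46892453 169.        ]
[array([ 0.07, -0.3 ,  8.06]), array([ 0.04,  0.08, -0.08])]
```

{"name": "arm_command", "arguments": {
  "steps": [
    [0.2,-0.2,1,0,0,0],
    [0.2,-0.2,3,0,0,0],
    [0.2,-0.2,5,0,0,0],
    [0.2,-0.2,7,0,0,0],
    [0.2,-0.2,8,0,0,0],
    [0.2,-0.2,8,0,0,0],
    [0.2,-0.2,8,0,0,0]
  ]
}}

```text
t: 7.83
eef_pos: [502.2, 225.7, 319.5]
tcp_rot: [3.141, 0.001, -0.002]
ft_force: [-0.5, -0.3, 0.1]
opening: 1.001
```

{"name": "arm_command", "arguments": {
  "steps": [
    [0,0,0,0,0,0],
    [0,0,0,0,0,0],
    [0,0,0,0,0,0],
    [0,0,0,0,0,0],
    [0,0,0,0,0,0],
    [0,0,0,0,0,0],
    [0,0,0,0,0,0],
    [0,0,0,0,0,0],
    [0,0,0,0,0,0],
    [0,0,0,0,0,0],
    [0,0,0,0,0,0],
    [0,0,0,0,0,0]
  ],
  "jaw": 1.2
}}

```text
t: 8.83
eef_pos: [501.8, 226.3, 319.7]
tcp_rot: [3.141, -0.0, -0.001]
ft_force: [-0.7, 0.0, -0.1]
opening: 0.214
```

{"name": "arm_command", "arguments": {
  "steps": [
    [0,0,0,0,0,0],
    [0,0,0,0,0,0],
    [0,0,0,0,0,0],
    [0,0,0,0,0,0],
    [0,0,0,0,0,0]
  ]
}}

```text
t: 9.25
eef_pos: [501.9, 226.2, 319.7]
tcp_rot: [3.141, -0.0, -0.001]
ft_force: [1.6, -1.7, -0.6]
opening: 0.184
```

```bash
python3 -c "
from h import *
rep()"
```

```text
9.25 [501.9 226.2 319.7] yaw -0.05 F [ 1.6 -1.7 -0.6] M [-0.259 -0.304 -0.024] op 17.46 j6 0.305 tau6 0.0
```

The handle is gripped (17.5 mm on the 18 mm sleeve). First I'll plan a 120° clockwise arc; the stop is at least 144° away.

```bash
cat >> h.py <<'E'
def arc(p0,C,a0,a1,n=12,r=45.,hold=0):
    # rows (cm, tool axes at yaw 0: x=world x, y=-world y) from commanded p0
    out=[]
    for k in list(range(1,n+1))+[n]*hold:
        a=np.radians(a0+(a1-a0)*k/n);w=np.array(C)+r*np.array([np.cos(a),np.sin(a)])-p0
        out.append([round(w[0]/10,2),round(-w[1]/10,2),0,0,0,0])
    print(out);print('end',[p0[0]+out[-1][0]*10,p0[1]-out[-1][1]*10])
def ang(C):
    p=pose()[0][:2]-C;return np.degrees(np.arctan2(p[1],p[0])),np.linalg.norm(p)
E
python3 -c "
from h import *
C=(527.5,188.3);print(ang(C));arc(np.array([501.9,226.2]),C,124,4)"
```

```text
(np.float64(124.05969356448915), np.float64(45.767487656096144))
[[np.float64(0.73), np.float64(-0.32), 0, 0, 0, 0], [np.float64(1.47), np.float64(-0.58), 0, 0, 0, 0], [np.float64(2.25), np.float64(-0.7), 0, 0, 0, 0], [np.float64(3.03), np.float64(-0.69), 0, 0, 0, 0], [np.float64(3.8), np.float64(-0.54), 0, 0, 0, 0], [np.float64(4.53), np.float64(-0.25), 0, 0, 0, 0], [np.float64(5.21), np.float64(0.15), 0, 0, 0, 0], [np.float64(5.8), np.float64(0.66), 0, 0, 0, 0], [np.float64(6.29), np.float64(1.27), 0, 0, 0, 0], [np.float64(6.67), np.float64(1.96), 0, 0, 0, 0], [np.float64(6.93), np.float64(2.7), 0, 0, 0, 0], [np.float64(7.05), np.float64(3.48), 0, 0, 0, 0]]
end [np.float64(572.4), np.float64(191.39999999999998)]
```

{"name": "arm_command", "arguments": {
  "steps": [
    [0.73,-0.32,0,0,0,0],
    [1.47,-0.58,0,0,0,0],
    [2.25,-0.7,0,0,0,0],
    [3.03,-0.69,0,0,0,0],
    [3.8,-0.54,0,0,0,0],
    [4.53,-0.25,0,0,0,0]
  ]
}}

```text
t: 9.75
eef_pos: [547.9, 229.1, 319.7]
tcp_rot: [-3.141, -0.0, -0.001]
ft_force: [-1.6, 3.5, 1.2]
opening: 0.18
```

```bash
sed -i "s/round(w\[0\]\/10,2)/float(round(w[0]\/10,2))/;s/round(-w\[1\]\/10,2)/float(round(-w[1]\/10,2))/" h.py; python3 -c "
from h import *
rep();C=(527.5,188.3);print(ang(C));arc(np.array([547.2,228.7]),C,64,4,6,hold=1)"
```

```text
9.75 [547.9 229.1 319.7] yaw -0.04 F [-1.6  3.5  1.2] M [ 0.556  0.284 -0.023] op 17.11 j6 0.285 tau6 0.216
(np.float64(63.43487366476392), np.float64(45.56179680648666))
[[0.68, 0.4, 0, 0, 0, 0], [1.27, 0.91, 0, 0, 0, 0], [1.76, 1.52, 0, 0, 0, 0], [2.14, 2.21, 0, 0, 0, 0], [2.4, 2.95, 0, 0, 0, 0], [2.52, 3.73, 0, 0, 0, 0], [2.52, 3.73, 0, 0, 0, 0]]
end [np.float64(572.4000000000001), np.float64(191.39999999999998)]
```

{"name": "arm_command", "arguments": {
  "steps": [
    [0.68,0.4,0,0,0,0],
    [1.27,0.91,0,0,0,0],
    [1.76,1.52,0,0,0,0],
    [2.14,2.21,0,0,0,0],
    [2.4,2.95,0,0,0,0],
    [2.52,3.73,0,0,0,0],
    [2.52,3.73,0,0,0,0]
  ]
}}

```text
t: 10.33
eef_pos: [572.5, 189.6, 319.7]
tcp_rot: [3.141, 0.0, -0.002]
ft_force: [2.0, -3.7, -0.1]
opening: 0.181
```

```bash
python3 -c "
from h import *
rep();C=(527.5,188.3);print(ang(C));arc(np.array([572.4,191.4]),C,4,-92,12)"
```

```text
10.33 [572.5 189.6 319.7] yaw -0.11 F [ 2.  -3.7 -0.1] M [-0.47  -0.442 -0.002] op 17.22 j6 0.213 tau6 -0.234
(np.float64(1.6878491652142835), np.float64(45.02785941414345))
[[-0.0, 0.62, 0, 0, 0, 0], [-0.09, 1.25, 0, 0, 0, 0], [-0.26, 1.85, 0, 0, 0, 0], [-0.52, 2.42, 0, 0, 0, 0], [-0.85, 2.96, 0, 0, 0, 0], [-1.25, 3.44, 0, 0, 0, 0], [-1.72, 3.86, 0, 0, 0, 0], [-2.24, 4.21, 0, 0, 0, 0], [-2.8, 4.48, 0, 0, 0, 0], [-3.4, 4.68, 0, 0, 0, 0], [-4.02, 4.79, 0, 0, 0, 0], [-4.65, 4.81, 0, 0, 0, 0]]
end [np.float64(525.9), np.float64(143.3)]
```

Run:
```python
from h import *
C=np.array([527.5,188.3]);f=lambda a:(C+45*np.array([np.cos(np.radians(a)),np.sin(np.radians(a))]))
def rows(a,b,n):
    p=f(a).round(1);return [[round(float((f(a+(b-a)*k/n)-p)[0]/10),2),round(float(-(f(a+(b-a)*k/n)-p)[1]/10),2)] for k in range(1,n+1)]
print(rows(4,-16,3))
for a in range(-16,-346,-12): print(a-12,rows(a,a-12,3),f(a-12).round(1))
```

```text
[[0.01, 0.52], [-0.05, 1.04], [-0.16, 1.55]]
-28 [[-0.1, 0.3], [-0.22, 0.59], [-0.36, 0.87]] [567.2 167.2]
-40 [[-0.15, 0.27], [-0.33, 0.54], [-0.52, 0.78]] [562.  159.4]
-52 [[-0.21, 0.24], [-0.44, 0.45], [-0.68, 0.66]] [555.2 152.8]
-64 [[-0.25, 0.18], [-0.52, 0.35], [-0.8, 0.49]] [547.2 147.9]
-76 [[-0.28, 0.13], [-0.58, 0.24], [-0.88, 0.33]] [538.4 144.6]
-88 [[-0.31, 0.06], [-0.62, 0.11], [-0.93, 0.13]] [529.1 143.3]
-100 [[-0.32, -0.0], [-0.63, -0.02], [-0.94, -0.07]] [519.7 144. ]
-112 [[-0.31, -0.06], [-0.61, -0.15], [-0.91, -0.26]] [510.6 146.6]
-124 [[-0.28, -0.13], [-0.56, -0.27], [-0.83, -0.44]] [502.3 151. ]
-136 [[-0.25, -0.18], [-0.49, -0.39], [-0.72, -0.6]] [495.1 157. ]
-148 [[-0.21, -0.24], [-0.4, -0.48], [-0.58, -0.75]] [489.3 164.5]
-160 [[-0.15, -0.27], [-0.29, -0.55], [-0.41, -0.84]] [485.2 172.9]
-172 [[-0.1, -0.3], [-0.17, -0.6], [-0.23, -0.91]] [482.9 182. ]
-184 [[-0.03, -0.32], [-0.04, -0.63], [-0.03, -0.94]] [482.6 191.4]
-196 [[0.03, -0.32], [0.09, -0.63], [0.16, -0.93]] [484.2 200.7]
-208 [[0.1, -0.3], [0.22, -0.59], [0.36, -0.87]] [487.8 209.4]
-220 [[0.15, -0.27], [0.33, -0.54], [0.52, -0.78]] [493.  217.2]
-232 [[0.21, -0.24], [0.44, -0.45], [0.68, -0.66]] [499.8 223.8]
-244 [[0.25, -0.18], [0.52, -0.35], [0.8, -0.49]] [507.8 228.7]
-256 [[0.28, -0.13], [0.58, -0.24], [0.88, -0.33]] [516.6 232. ]
-268 [[0.31, -0.06], [0.62, -0.11], [0.93, -0.13]] [525.9 233.3]
-280 [[0.32, 0.0], [0.63, 0.02], [0.94, 0.07]] [535.3 232.6]
-292 [[0.31, 0.06], [0.61, 0.15], [0.91, 0.26]] [544.4 230. ]
-304 [[0.28, 0.13], [0.56, 0.27], [0.83, 0.44]] [552.7 225.6]
-316 [[0.25, 0.18], [0.49, 0.39], [0.72, 0.6]] [559.9 219.6]
-328 [[0.21, 0.24], [0.4, 0.48], [0.58, 0.75]] [565.7 212.1]
-340 [[0.15, 0.27], [0.29, 0.55], [0.41, 0.84]] [569.8 203.7]
-352 [[0.1, 0.3], [0.17, 0.6], [0.23, 0.91]] [572.1 194.6]
```

{"name": "arm_command", "arguments": {
  "steps": [
    [0,0.52,0,0,0,0],
    [-0.06,1.04,0,0,0,0],
    [-0.16,1.55,0,0,0,0]
  ]
}}

```text
t: 10.58
eef_pos: [570.5, 175.6, 319.7]
tcp_rot: [-3.142, -0.0, -0.001]
ft_force: [-0.8, 2.6, 1.2]
opening: 0.186
```

{"name": "arm_command", "arguments": {
  "steps": [
    [-0.1,0.3,0,0,0,0],
    [-0.22,0.59,0,0,0,0],
    [-0.36,0.87,0,0,0,0]
  ]
}}

```text
t: 10.83
eef_pos: [566.8, 167.0, 319.7]
tcp_rot: [-3.142, 0.0, -0.001]
ft_force: [-0.2, 3.8, 0.6]
opening: 0.186
```

{"name": "arm_command", "arguments": {
  "steps": [
    [-0.15,0.27,0,0,0,0],
    [-0.33,0.54,0,0,0,0],
    [-0.52,0.78,0,0,0,0]
  ]
}}

```text
t: 11.08
eef_pos: [561.5, 159.4, 319.7]
tcp_rot: [-3.141, 0.0, -0.001]
ft_force: [-1.8, 5.0, 0.5]
opening: 0.182
```

{"name": "arm_command", "arguments": {
  "steps": [
    [-0.21,0.24,0,0,0,0],
    [-0.44,0.45,0,0,0,0],
    [-0.68,0.66,0,0,0,0]
  ]
}}

```text
t: 11.33
eef_pos: [554.6, 152.9, 319.7]
tcp_rot: [-3.141, 0.0, -0.001]
ft_force: [-1.9, 7.1, 0.2]
opening: 0.184
```

{"name": "arm_command", "arguments": {
  "steps": [
    [-0.25,0.18,0,0,0,0],
    [-0.52,0.33,0,0,0,0],
    [-0.8,0.45,0,0,0,0]
  ]
}}

```text
t: 11.58
eef_pos: [546.8, 148.4, 319.7]
tcp_rot: [-3.141, -0.0, -0.001]
ft_force: [1.3, 3.8, -0.2]
opening: 0.181
```

{"name": "arm_command", "arguments": {
  "steps": [
    [-0.28,0.13,0,0,0,0],
    [-0.58,0.24,0,0,0,0],
    [-0.88,0.32,0,0,0,0]
  ]
}}

```text
t: 11.83
eef_pos: [538.1, 145.2, 319.7]
tcp_rot: [-3.141, -0.001, -0.001]
ft_force: [1.5, 6.7, -0.9]
opening: 0.181
```

{"name": "arm_command", "arguments": {
  "steps": [
    [-0.31,0.05,0,0,0,0],
    [-0.62,0.08,0,0,0,0],
    [-0.93,0.09,0,0,0,0]
  ]
}}

```text
t: 12.08
eef_pos: [528.9, 144.1, 319.7]
tcp_rot: [3.141, -0.001, -0.001]
ft_force: [3.0, 3.4, -2.0]
opening: 0.182
```

{"name": "arm_command", "arguments": {
  "steps": [
    [-0.32,0,0,0,0,0],
    [-0.63,-0.02,0,0,0,0],
    [-0.94,-0.07,0,0,0,0]
  ]
}}

```text
t: 12.33
eef_pos: [519.3, 144.9, 319.7]
tcp_rot: [3.141, -0.0, -0.001]
ft_force: [3.0, 2.8, -1.4]
opening: 0.185
```

{"name": "arm_command", "arguments": {
  "steps": [
    [-0.31,-0.06,0,0,0,0],
    [-0.61,-0.15,0,0,0,0],
    [-0.91,-0.26,0,0,0,0]
  ]
}}

```text
t: 12.58
eef_pos: [510.2, 147.6, 319.7]
tcp_rot: [3.141, -0.0, -0.001]
ft_force: [3.8, 2.7, -3.1]
opening: 0.184
```

{"name": "arm_command", "arguments": {
  "steps": [
    [-0.28,-0.13,0,0,0,0],
    [-0.56,-0.27,0,0,0,0],
    [-0.83,-0.44,0,0,0,0]
  ]
}}

```text
t: 12.83
eef_pos: [501.9, 152.1, 319.7]
tcp_rot: [3.141, -0.0, -0.001]
ft_force: [4.1, 1.1, -2.4]
opening: 0.182
```

{"name": "arm_command", "arguments": {
  "steps": [
    [-0.25,-0.18,0,0,0,0],
    [-0.49,-0.39,0,0,0,0],
    [-0.72,-0.6,0,0,0,0]
  ]
}}

```text
t: 13.08
eef_pos: [494.8, 158.2, 319.7]
tcp_rot: [3.141, -0.0, -0.001]
ft_force: [5.4, 0.7, -3.6]
opening: 0.183
```

{"name": "arm_command", "arguments": {
  "steps": [
    [-0.21,-0.24,0,0,0,0],
    [-0.4,-0.48,0,0,0,0],
    [-0.58,-0.75,0,0,0,0]
  ]
}}

```text
t: 13.33
eef_pos: [489.0, 165.7, 319.7]
tcp_rot: [3.141, -0.0, -0.001]
ft_force: [4.3, -0.3, -2.6]
opening: 0.183
```

{"name": "arm_command", "arguments": {
  "steps": [
    [-0.15,-0.27,0,0,0,0],
    [-0.29,-0.55,0,0,0,0],
    [-0.41,-0.84,0,0,0,0]
  ]
}}

```text
t: 13.58
eef_pos: [485.0, 174.1, 319.7]
tcp_rot: [3.141, -0.0, -0.001]
ft_force: [5.4, -1.3, -2.7]
opening: 0.183
```

{"name": "arm_command", "arguments": {
  "steps": [
    [-0.1,-0.3,0,0,0,0],
    [-0.17,-0.6,0,0,0,0],
    [-0.23,-0.91,0,0,0,0]
  ]
}}

```text
t: 13.83
eef_pos: [482.8, 183.2, 319.7]
tcp_rot: [3.141, -0.0, -0.001]
ft_force: [6.8, -2.2, -3.5]
opening: 0.185
```

{"name": "arm_command", "arguments": {
  "steps": [
    [-0.03,-0.32,0,0,0,0],
    [-0.03,-0.63,0,0,0,0],
    [-0.02,-0.94,0,0,0,0]
  ]
}}

```text
t: 14.08
eef_pos: [482.5, 192.5, 319.7]
tcp_rot: [3.141, -0.0, -0.001]
ft_force: [5.0, -2.8, -3.6]
opening: 0.184
```

{"name": "arm_command", "arguments": {
  "steps": [
    [0.04,-0.32,0,0,0,0],
    [0.1,-0.63,0,0,0,0],
    [0.17,-0.93,0,0,0,0]
  ]
}}

```text
t: 14.33
eef_pos: [484.2, 201.7, 319.7]
tcp_rot: [3.141, 0.0, -0.001]
ft_force: [4.7, -4.4, -0.6]
opening: 0.186
```

{"name": "arm_command", "arguments": {
  "steps": [
    [0.1,-0.3,0,0,0,0],
    [0.22,-0.59,0,0,0,0],
    [0.36,-0.87,0,0,0,0]
  ]
}}

```text
t: 14.58
eef_pos: [487.7, 210.3, 319.7]
tcp_rot: [3.14, 0.001, -0.001]
ft_force: [3.5, -4.7, -0.5]
opening: 0.179
```

{"name": "arm_command", "arguments": {
  "steps": [
    [0.15,-0.27,0,0,0,0],
    [0.33,-0.54,0,0,0,0],
    [0.52,-0.78,0,0,0,0]
  ]
}}

```text
t: 14.83
eef_pos: [492.8, 218.0, 319.7]
tcp_rot: [3.14, 0.001, -0.001]
ft_force: [2.6, -5.7, 0.8]
opening: 0.182
```

{"name": "arm_command", "arguments": {
  "steps": [
    [0.21,-0.24,0,0,0,0],
    [0.44,-0.45,0,0,0,0],
    [0.68,-0.66,0,0,0,0]
  ]
}}

```text
t: 15.08
eef_pos: [499.5, 224.5, 319.7]
tcp_rot: [3.14, 0.002, -0.001]
ft_force: [0.8, -5.9, 1.2]
opening: 0.182
```

{"name": "arm_command", "arguments": {
  "steps": [
    [0.25,-0.18,0,0,0,0],
    [0.52,-0.35,0,0,0,0],
    [0.8,-0.49,0,0,0,0]
  ]
}}

```text
t: 15.33
eef_pos: [507.4, 229.5, 319.7]
tcp_rot: [3.14, 0.003, -0.001]
ft_force: [-1.7, -4.7, 3.8]
opening: 0.185
```

{"name": "arm_command", "arguments": {
  "steps": [
    [0.28,-0.13,0,0,0,0],
    [0.58,-0.24,0,0,0,0],
    [0.88,-0.33,0,0,0,0]
  ]
}}

```text
t: 15.58
eef_pos: [516.6, 233.0, 319.6]
tcp_rot: [3.141, 0.001, -0.001]
ft_force: [-0.4, -5.1, 2.8]
opening: 0.181
```

{"name": "arm_command", "arguments": {
  "steps": [
    [0.31,-0.05,0,0,0,0],
    [0.62,-0.09,0,0,0,0],
    [0.93,-0.1,0,0,0,0]
  ]
}}

```text
t: 15.83
eef_pos: [526.2, 234.1, 319.7]
tcp_rot: [-3.141, 0.0, -0.001]
ft_force: [-2.7, -1.7, 2.0]
opening: 0.184
```

{"name": "arm_command", "arguments": {
  "steps": [
    [0.32,0.01,0,0,0,0],
    [0.63,0.04,0,0,0,0],
    [0.94,0.1,0,0,0,0]
  ]
}}

```text
t: 16.08
eef_pos: [535.7, 233.2, 319.7]
tcp_rot: [-3.141, -0.0, -0.001]
ft_force: [-1.4, 2.4, 1.2]
opening: 0.184
```

{"name": "arm_command", "arguments": {
  "steps": [
    [0.31,0.06,0,0,0,0],
    [0.61,0.15,0,0,0,0],
    [0.91,0.26,0,0,0,0]
  ]
}}

```text
t: 16.33
eef_pos: [544.9, 230.5, 319.7]
tcp_rot: [-3.141, -0.0, -0.001]
ft_force: [-2.1, 3.3, 1.3]
opening: 0.182
```

{"name": "arm_command", "arguments": {
  "steps": [
    [0.28,0.13,0,0,0,0],
    [0.56,0.27,0,0,0,0],
    [0.83,0.44,0,0,0,0]
  ]
}}

```text
t: 16.58
eef_pos: [553.2, 225.9, 319.7]
tcp_rot: [-3.141, -0.001, -0.001]
ft_force: [-0.3, 4.6, -0.7]
opening: 0.182
```

{"name": "arm_command", "arguments": {
  "steps": [
    [0.25,0.18,0,0,0,0],
    [0.49,0.39,0,0,0,0],
    [0.72,0.6,0,0,0,0]
  ]
}}

```text
t: 16.83
eef_pos: [560.3, 219.7, 319.8]
tcp_rot: [-3.141, -0.001, -0.001]
ft_force: [0.4, 3.9, 0.4]
opening: 0.182
```

{"name": "arm_command", "arguments": {
  "steps": [
    [0.21,0.24,0,0,0,0],
    [0.4,0.48,0,0,0,0],
    [0.58,0.75,0,0,0,0]
  ]
}}

```text
t: 17.08
eef_pos: [565.7, 212.6, 319.7]
tcp_rot: [-3.141, 0.001, -0.002]
ft_force: [-9.9, 24.8, 4.9]
opening: 0.185
```

The stop is felt: the tangential push jumped from about 4 N to 26 N after about 451° (1.25 turns, within the stated range). I'll ease off the push a little and measure the stop angle at two loads.

```bash
cat >> h.py <<'E'
LOG=np.array([[566.8,167],[561.5,159.4],[554.6,152.9],[546.8,148.4],[538.1,145.2],[528.9,144.1],[519.3,144.9],[510.2,147.6],[501.9,152.1],[494.8,158.2],[489,165.7],[485,174.1],[482.8,183.2],[482.5,192.5],[484.2,201.7],[487.7,210.3],[492.8,218],[499.5,224.5],[507.4,229.5],[516.6,233],[526.2,234.1],[535.7,233.2],[544.9,230.5],[553.2,225.9],[560.3,219.7]])
_x=np.linalg.lstsq(np.c_[2*LOG,np.ones(len(LOG))],(LOG**2).sum(1),rcond=None)[0]
CF=_x[:2];RF=np.sqrt(_x[2]+CF@CF)
def stat():
    rep();a,r=ang(CF);t=np.array([np.sin(np.radians(a)),-np.cos(np.radians(a))]);F=np.array(state()['ft_force'])[:2]
    print('ang',round(a,2),'r',round(r,2),'Ft(cw)',(F@t).round(1),'Fr',(F@[-t[1],t[0]]).round(1))
E
python3 -c "
from h import *
print(CF,RF,np.std(np.linalg.norm(LOG-CF,axis=1)));stat()"
```

```text
[527.45787528 189.08148574] 45.04288185472899 0.09963764089004763
17.08 [565.7 212.6 319.7] yaw -0.09 F [-9.9 24.8  4.9] M [4.678e+00 1.713e+00 4.000e-03] op 17.57 j6 0.25 tau6 0.115
ang 31.51 r 44.9 Ft(cw) -26.3 Fr 4.5
```

{"name": "arm_command", "arguments": {
  "steps": [
    [-0.05,-0.08,0,0,0,0],
    [-0.05,-0.08,0,0,0,0],
    [-0.05,-0.08,0,0,0,0],
    [-0.05,-0.08,0,0,0,0]
  ]
}}

```text
t: 17.42
eef_pos: [565.3, 213.2, 319.7]
tcp_rot: [-3.141, -0.0, -0.001]
ft_force: [0.1, 5.5, -0.2]
opening: 0.181
```

```bash
python3 -c "
from h import *
stat()"
```

```text
17.42 [565.3 213.2 319.7] yaw -0.06 F [ 0.1  5.5 -0.2] M [ 1.09  -0.223  0.035] op 17.23 j6 0.252 tau6 -0.001
ang 32.49 r 44.9 Ft(cw) -4.5 Fr 3.1
```

Run:
```python
from h import *
f=lambda a:(CF+45*np.array([np.cos(np.radians(a)),np.sin(np.radians(a))])).round(1)
p0=np.array([565.3,213.2])
for q in range(4):
    a=32.6+90*q; arc(p0,CF,a,a+90,12); p0=f(a+90)
```

```text
[[-0.34, -0.49, 0, 0, 0, 0], [-0.75, -0.91, 0, 0, 0, 0], [-1.21, -1.28, 0, 0, 0, 0], [-1.71, -1.58, 0, 0, 0, 0], [-2.25, -1.82, 0, 0, 0, 0], [-2.82, -1.98, 0, 0, 0, 0], [-3.4, -2.07, 0, 0, 0, 0], [-3.99, -2.08, 0, 0, 0, 0], [-4.57, -2.02, 0, 0, 0, 0], [-5.14, -1.88, 0, 0, 0, 0], [-5.69, -1.66, 0, 0, 0, 0], [-6.21, -1.38, 0, 0, 0, 0]]
end [np.float64(503.19999999999993), np.float64(227.0)]
[[-0.47, 0.35, 0, 0, 0, 0], [-0.9, 0.76, 0, 0, 0, 0], [-1.26, 1.22, 0, 0, 0, 0], [-1.57, 1.72, 0, 0, 0, 0], [-1.81, 2.26, 0, 0, 0, 0], [-1.97, 2.83, 0, 0, 0, 0], [-2.06, 3.41, 0, 0, 0, 0], [-2.07, 4.0, 0, 0, 0, 0], [-2.0, 4.58, 0, 0, 0, 0], [-1.86, 5.15, 0, 0, 0, 0], [-1.65, 5.7, 0, 0, 0, 0], [-1.37, 6.22, 0, 0, 0, 0]]
end [np.float64(489.5), np.float64(164.8)]
[[0.35, 0.47, 0, 0, 0, 0], [0.76, 0.89, 0, 0, 0, 0], [1.22, 1.26, 0, 0, 0, 0], [1.72, 1.57, 0, 0, 0, 0], [2.26, 1.8, 0, 0, 0, 0], [2.83, 1.97, 0, 0, 0, 0], [3.41, 2.06, 0, 0, 0, 0], [4.0, 2.07, 0, 0, 0, 0], [4.58, 2.0, 0, 0, 0, 0], [5.16, 1.86, 0, 0, 0, 0], [5.7, 1.65, 0, 0, 0, 0], [6.22, 1.36, 0, 0, 0, 0]]
end [np.float64(551.7), np.float64(151.20000000000002)]
[[0.47, -0.35, 0, 0, 0, 0], [0.9, -0.75, 0, 0, 0, 0], [1.27, -1.21, 0, 0, 0, 0], [1.57, -1.72, 0, 0, 0, 0], [1.81, -2.26, 0, 0, 0, 0], [1.97, -2.82, 0, 0, 0, 0], [2.06, -3.4, 0, 0, 0, 0], [2.07, -3.99, 0, 0, 0, 0], [2.01, -4.58, 0, 0, 0, 0], [1.87, -5.15, 0, 0, 0, 0], [1.65, -5.7, 0, 0, 0, 0], [1.37, -6.21, 0, 0, 0, 0]]
end [np.float64(565.4000000000001), np.float64(213.29999999999998)]
```

First full turn anticlockwise, in four quarter arcs. Near the end of the turn I'll check that it tracked.

{"name": "arm_command", "arguments": {
  "steps": [
    [-0.34,-0.49,0,0,0,0],
    [-0.75,-0.91,0,0,0,0],
    [-1.21,-1.28,0,0,0,0],
    [-1.71,-1.58,0,0,0,0],
    [-2.25,-1.82,0,0,0,0],
    [-2.82,-1.98,0,0,0,0],
    [-3.4,-2.07,0,0,0,0],
    [-3.99,-2.08,0,0,0,0],
    [-4.57,-2.02,0,0,0,0],
    [-5.14,-1.88,0,0,0,0],
    [-5.69,-1.66,0,0,0,0],
    [-6.21,-1.38,0,0,0,0]
  ]
}}

```text
t: 18.42
eef_pos: [502.7, 226.8, 319.7]
tcp_rot: [3.142, -0.0, -0.001]
ft_force: [5.6, -4.3, -1.1]
opening: 0.184
```

{"name": "arm_command", "arguments": {
  "steps": [
    [-0.47,0.35,0,0,0,0],
    [-0.9,0.76,0,0,0,0],
    [-1.26,1.22,0,0,0,0],
    [-1.57,1.72,0,0,0,0],
    [-1.81,2.26,0,0,0,0],
    [-1.97,2.83,0,0,0,0],
    [-2.06,3.41,0,0,0,0],
    [-2.07,4.0,0,0,0,0],
    [-2.0,4.58,0,0,0,0],
    [-1.86,5.15,0,0,0,0],
    [-1.65,5.7,0,0,0,0],
    [-1.37,6.22,0,0,0,0]
  ]
}}

```text
t: 19.42
eef_pos: [489.2, 164.9, 319.7]
tcp_rot: [-3.14, -0.0, -0.002]
ft_force: [4.3, 6.5, -2.3]
opening: 0.184
```

{"name": "arm_command", "arguments": {
  "steps": [
    [0.35,0.47,0,0,0,0],
    [0.76,0.89,0,0,0,0],
    [1.22,1.26,0,0,0,0],
    [1.72,1.57,0,0,0,0],
    [2.26,1.8,0,0,0,0],
    [2.83,1.97,0,0,0,0],
    [3.41,2.06,0,0,0,0],
    [4.0,2.07,0,0,0,0],
    [4.58,2.0,0,0,0,0],
    [5.16,1.86,0,0,0,0],
    [5.7,1.65,0,0,0,0],
    [6.22,1.36,0,0,0,0]
  ]
}}

```text
t: 20.42
eef_pos: [552.1, 151.3, 319.7]
tcp_rot: [3.141, 0.0, -0.001]
ft_force: [-3.4, 0.5, 4.3]
opening: 0.181
```

{"name": "arm_command", "arguments": {
  "steps": [
    [0.47,-0.35,0,0,0,0],
    [0.9,-0.75,0,0,0,0],
    [1.27,-1.21,0,0,0,0],
    [1.57,-1.72,0,0,0,0],
    [1.81,-2.26,0,0,0,0],
    [1.97,-2.82,0,0,0,0],
    [2.06,-3.4,0,0,0,0],
    [2.07,-3.99,0,0,0,0],
    [2.01,-4.58,0,0,0,0],
    [1.87,-5.15,0,0,0,0],
    [1.65,-5.7,0,0,0,0],
    [1.37,-6.21,0,0,0,0]
  ]
}}

```text
t: 21.42
eef_pos: [565.2, 213.8, 319.7]
tcp_rot: [3.141, -0.0, -0.001]
ft_force: [-1.5, -4.5, 3.4]
opening: 0.185
```

```bash
python3 -c "
from h import *
stat()"
```

```text
21.42 [565.2 213.8 319.7] yaw -0.05 F [-1.5 -4.5  3.4] M [-1.008  0.314 -0.013] op 17.6 j6 0.254 tau6 -0.176
ang 33.25 r 45.12 Ft(cw) 3.0 Fr -3.8
```

{"name": "arm_command", "arguments": {
  "steps": [
    [-0.34,-0.49,0,0,0,0],
    [-0.75,-0.91,0,0,0,0],
    [-1.21,-1.28,0,0,0,0],
    [-1.71,-1.58,0,0,0,0],
    [-2.25,-1.82,0,0,0,0],
    [-2.82,-1.98,0,0,0,0],
    [-3.4,-2.07,0,0,0,0],
    [-3.99,-2.08,0,0,0,0],
    [-4.57,-2.02,0,0,0,0],
    [-5.14,-1.88,0,0,0,0],
    [-5.69,-1.66,0,0,0,0],
    [-6.21,-1.38,0,0,0,0]
  ]
}}

```text
t: 22.42
eef_pos: [503.4, 227.4, 319.7]
tcp_rot: [-3.141, -0.003, -0.001]
ft_force: [6.1, -3.6, -2.5]
opening: 0.186
```

{"name": "arm_command", "arguments": {
  "steps": [
    [-0.47,0.35,0,0,0,0],
    [-0.9,0.76,0,0,0,0],
    [-1.26,1.22,0,0,0,0],
    [-1.57,1.72,0,0,0,0],
    [-1.81,2.26,0,0,0,0],
    [-1.97,2.83,0,0,0,0],
    [-2.06,3.41,0,0,0,0],
    [-2.07,4.0,0,0,0,0],
    [-2.0,4.58,0,0,0,0],
    [-1.86,5.15,0,0,0,0],
    [-1.65,5.7,0,0,0,0],
    [-1.37,6.22,0,0,0,0]
  ]
}}

```text
t: 23.42
eef_pos: [489.6, 164.6, 319.7]
tcp_rot: [-3.141, 0.0, -0.001]
ft_force: [3.7, 6.3, -2.9]
opening: 0.188
```

{"name": "arm_command", "arguments": {
  "steps": [
    [0.35,0.47,0,0,0,0],
    [0.76,0.89,0,0,0,0],
    [1.22,1.26,0,0,0,0],
    [1.72,1.57,0,0,0,0],
    [2.26,1.8,0,0,0,0],
    [2.83,1.97,0,0,0,0],
    [3.41,2.06,0,0,0,0],
    [4.0,2.07,0,0,0,0],
    [4.58,2.0,0,0,0,0],
    [5.16,1.86,0,0,0,0],
    [5.7,1.65,0,0,0,0],
    [6.22,1.36,0,0,0,0]
  ]
}}

```text
t: 24.42
eef_pos: [552.1, 151.3, 319.7]
tcp_rot: [3.141, 0.001, -0.001]
ft_force: [-4.0, 0.3, 2.4]
opening: 0.182
```

{"name": "arm_command", "arguments": {
  "steps": [
    [0.47,-0.35,0,0,0,0],
    [0.9,-0.75,0,0,0,0],
    [1.27,-1.21,0,0,0,0],
    [1.57,-1.72,0,0,0,0],
    [1.81,-2.26,0,0,0,0],
    [1.97,-2.82,0,0,0,0],
    [2.06,-3.4,0,0,0,0],
    [2.07,-3.99,0,0,0,0],
    [2.01,-4.58,0,0,0,0],
    [1.87,-5.15,0,0,0,0],
    [1.77,-5.43,0,0,0,0],
    [1.77,-5.43,0,0,0,0]
  ]
}}

```text
t: 25.42
eef_pos: [569.1, 206.4, 319.7]
tcp_rot: [-3.141, 0.0, -0.0]
ft_force: [-4.4, 1.3, 2.6]
opening: 0.184
```

```bash
python3 -c "
from h import *
stat();p=pose()[0][:2]
a=np.radians(32.8);w=CF+45*np.array([np.cos(a),np.sin(a)])-p;print(w/10)"
```

```text
25.42 [569.1 206.4 319.7] yaw -0.02 F [-4.4  1.3  2.6] M [0.109 0.648 0.032] op 17.53 j6 0.239 tau6 0.12
ang 22.62 r 45.12 Ft(cw) -2.9 Fr -3.5
[-0.38186954  0.70208173]
```

{"name": "arm_command", "arguments": {
  "steps": [
    [-0.07,-0.15,0,0,0,0],
    [-0.14,-0.3,0,0,0,0],
    [-0.22,-0.44,0,0,0,0],
    [-0.29,-0.57,0,0,0,0],
    [-0.34,-0.66,0,0,0,0],
    [-0.38,-0.72,0,0,0,0],
    [-0.4,-0.75,0,0,0,0],
    [-0.4,-0.75,0,0,0,0],
    [-0.4,-0.75,0,0,0,0],
    [-0.4,-0.75,0,0,0,0]
  ]
}}

```text
t: 26.25
eef_pos: [565.5, 213.1, 319.7]
tcp_rot: [-3.142, -0.0, -0.001]
ft_force: [1.0, -2.5, 1.3]
opening: 0.183
```

```bash
python3 -c "
from h import *
stat();p=pose()[0][:2]
a=np.radians(32.8);w=CF+45*np.array([np.cos(a),np.sin(a)])-p;print(w/10)"
```

```text
26.25 [565.5 213.1 319.7] yaw -0.06 F [ 1.  -2.5  1.3] M [-0.495 -0.027  0.037] op 17.42 j6 0.252 tau6 0.001
ang 32.28 r 45.05 Ft(cw) 2.6 Fr -0.5
[-0.02586315  0.03180246]
```

{"name": "arm_command", "arguments": {
  "steps": [
    [-0.02,-0.03,0,0,0,0],
    [-0.02,-0.04,0,0,0,0],
    [-0.02,-0.04,0,0,0,0],
    [-0.02,-0.04,0,0,0,0],
    [-0.02,-0.04,0,0,0,0],
    [-0.02,-0.04,0,0,0,0]
  ]
}}

```text
t: 26.75
eef_pos: [565.3, 213.5, 319.7]
tcp_rot: [3.142, -0.0, -0.001]
ft_force: [0.5, -1.9, 1.1]
opening: 0.189
```

```bash
python3 -c "
from h import *
stat()
t=read_camera('top');w=read_camera('wrist');s=read_camera('side')
save('end',np.vstack([np.hstack([t[120:310,100:480],w[60:250,100:480]]),cv2.resize(s[150:400,60:440],(760,400))]))
stat()"
```

```text
26.75 [565.3 213.5 319.7] yaw -0.06 F [ 0.5 -1.9  1.1] M [-0.595 -0.276  0.002] op 17.93 j6 0.253 tau6 0.001
ang 32.83 r 45.06 Ft(cw) 1.9 Fr -0.6
26.9 [565.3 213.5 319.7] yaw -0.06 F [ 0.5 -2.4  2.4] M [-0.624 -0.225  0.045] op 17.43 j6 0.253 tau6 0.001
ang 32.86 r 45.06 Ft(cw) 2.3 Fr -0.9
```

View pics/end.png

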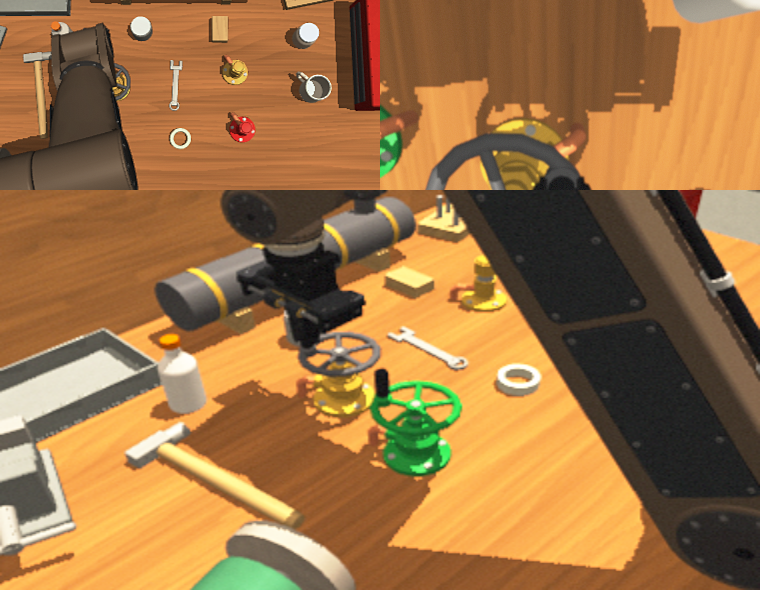

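The gripper holds the handle, everything lying loose is where it was, and the angle is steady at 32.85° with about 2 N of drag. Handing in.

```bash
python3 -c "
from h import *
print(job_done())"
```

```text
the job is handed in; nothing more can be done
None
```

The job is done and handed in at about 27 s of the 72 s allowed. No verdict was reported.

- **Coupling:** I turned the brass coupling clockwise about 0.48 rad until it hit its stop. The moment jumped from about 0.18 to 0.98 N m, and a picture after release showed its flats lined up with the fixed hex.
- **Valve:** I wound the dark wheel shut by about 1.25 turns to its stop, where the tangential force rose from about 4 N to 26 N. I then backed it off two full turns.
- **Final position:** The tool stands at 32.85° on the handle circle. My estimate of the stop is 32.7°, made from readings at two loads. After the drag on the handle, the error should be within about half a degree.
- **Grip and bench:** The handle is still gripped, with the jaws at 17.4 mm on the 18 mm sleeve, and held still with about 2 N on it. In the last pictures the loose things that could be seen looked unmoved. The green and red look-alikes were not touched.

**Disagreement:** The top and wrist cameras differed by about 2.5 mm in x. I went with the wrist camera, and the grips bore it out: the circle fitted to the turn came to 45.04 mm against the stated 45 mm.

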